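# Shut the empty vial tray and draw out the loaded one

## Robot

A 6-joint arm with a two-finger parallel gripper is mounted at the origin on the work surface. World frame = base frame: x ahead of the robot, y to its left, z up, the work surface at z = 0. Lengths are in m, angles in rad, forces in N, time in s.
With the tool pointing down it reaches from about 0.325 to 1 m from the base axis. Payload 5.1 kg.
Tool frame: the origin (TCP) lies on the centre line of the jaws, within the pads' length; the fingertips stand 11 mm ahead of it and the grasp point (between the pads) lies 8 mm behind it; x points along the fingers, y is the direction in which the jaws open and shut, and the axes are right-handed (so a half turn about x gives the same grasp; the last joint's range is limited). The gripper opens to 85 mm and grips with 20 to 120 N. Pads are 22 mm wide; open, the fingers measure 114 mm over their backs; the gripper's body (76 mm by 85 mm) begins 54 mm behind the grasp point. The pads swing forward as they close: fully open they stand 13 mm farther back than shut.
Start: joints at [1.203, 0.124, 1.65, -0, 1.367, -0.083], TCP at [0.183, 0.624, 0.242] pointing down, gripper open.
Joint ranges: [-2.61, 2.61], [-1.02, 2.33], [0.03, 2.71], [-1.35, 4.49], [0.32, 2.68], [-2.91, 2.91]. Speed limits (rad/s): [2.57, 2.57, 3.14, 3.14, 3.14, 3.14].

## Interface

Orientations are given as a unit quaternion [w, x, y, z].
In Python, from plant import state, read_camera, camera_info, sign_off gives the robot as it stands.
- The arm moves only by the tool apply_moves, never from a script. Its argument "commands" is a list of rows, each a list of 7 numbers: the shift along the tool's x, y, z in units of 40 mm (1.0 is 40 mm), then the turn, a rotation vector about the tool's x, y, z in units of 8 degrees (1.0 is 8 degrees), then the opening in per cent of the stroke, from 0 (shut) to 100 (fully open). A call has 1 to 20 rows; each row is the pose to reach, as a shift and turn from the pose commanded when the call began, along the tool's axes at that moment; what a row does not reach only later rows make up. A row lasts 1/8 s, in which the tool goes at most 62.5 mm and 10.7 degrees, less where a joint would pass 70% of its speed; a pose out of reach is approached as far as the arm can. A call with a gripper value outside its range is refused whole. The fingers move at their own pace and stop on an object; "squeeze" is the grip in N (left out, the last holds). Time passes only in rows, so rows that repeat a pose let the fingers close. It gives the time, the measured TCP pose, the force and the opening at its end, in the units of the state.
- state(): the state, without advancing time (a new reading comes with each control period).
- read_camera(name): name is "scene" or "side" or "wrist"; returns the picture (480x640x3 uint8, red, green, blue); there is no depth.
- camera_info(name): a dict with "camera_matrix" (3x3 intrinsics, pixels), "R" (3x3) and "t" (3): a world point X has camera coordinates R X + t; the wrist camera has in their place "hand_eye" (4x4, takes a point from camera to tool coordinates, whose origin is the TCP and whose axes are the tool frame's). Camera axes: x right, y down, z forward; pixel columns grow to the right and rows downward; lengths in m; the calibration is good to about 2 mm. A picture is of the moment at which its call begins: read the wrist's pose just before it. camera_info takes no time and is no camera call.
- sign_off(): hands the job in, once; it reports no verdict.
The state is a dict: "time": time; "joints": joint angles; "joint_vel": joint speeds; "effort": joint torques, N m; "tool_pos": TCP position; "tcp_rot": TCP orientation; "ft_force": force on the tool from outside, world axes, zero at the start; "ft_torque": the same for the moment, N m; "opening": finger opening in m.
Only numpy, scipy, OpenCV 4.12 (cv2) and the standard library are available. Lean on these libraries where they do the work, as an engineer would, in place of code of your own. Each camera call takes 0.05 s, during which the arm holds its last target.

## Task

One of the two sample units on the bench has been left with its empty tray standing out: first push that tray fully home, as both trays must never be out at once. Then hook a fingertip behind the lip of the other tray, the one with the vials, and draw it out along its runners all the way to its stop. Do not grip the lip, keep the vials standing in their pockets, and leave everything else on the bench where it is.

Things in the scene. Friction and masses are not known exactly. Their poses are not given: they have to be found in the camera images.
- unit_a: Fixed sample unit of the vial tray; origin at the centre of its underside, x pointing away from its open front. Grey housing 150 deep x 122 wide x 74 mm high with a clear top, and two aluminium runners 14 mm high (18 at the ends), 106 mm apart, reaching 171 mm forward of the housing. The units stand left and right, which is which varies, each turned up to 0.1 rad.
- unit_b: Fixed sample unit of the empty tray, alike in every way.
- empty_tray (a joint): How far the empty tray stands out of its unit, m: 0 = fully home, 0.1 = out to its stop. It starts 0.055 to 0.095 out. It slides level along its unit's runners, out towards the robot's side, with about 2.5 N of friction plus 8 N per m/s; no spring or latch, it stays where it is left; hard stops at both ends.
- empty_lip (a point): Middle of the top edge of the empty tray's lip, 50 mm above the bench; moves with the tray. x points level into the unit (push this way to shut), y along the lip, z up. The lip is an upright steel strip across the tray's front, 8 mm thick (4 mm each way along x), 88 mm wide, rising 38 mm from the tray's floor. Behind it is the same finger well as in the other tray.
- full_tray (a joint): The same for the tray that carries the vials: 0 = fully home, as it starts; 0.1 = drawn out to its stop. Same slide, friction and stops.
- full_lip (a point): Middle of the top edge of the vial tray's lip, 50 mm above the bench; same lip and axes as the empty tray's; draw along -x to open. Behind the lip (+x) is an open finger well 47 mm long, without side walls, its floor 12 mm above the bench, ending at a pocket wall 30 mm above the bench; with the tray home the housing front stands 52 mm behind the back of the lip.
- full_floor (a point): Centre of the vial tray's pocket floor (3 x 3 square pockets of 27 mm, pitch 30 mm, walls 18 mm high), 12 mm above the bench; 97.5 mm behind the lip point; moves with the tray, same axes.
- vial0: Loose capped amber vial, 23 mm wide, 46 mm tall, about 25 g, standing in a pocket of the vial tray; origin at the centre of its underside, z up.
- vial1: Loose capped amber vial, 23 mm wide, 46 mm tall, about 25 g, standing in a pocket of the vial tray; origin at the centre of its underside, z up.
- vial2: Loose capped amber vial, 23 mm wide, 46 mm tall, about 25 g, standing in a pocket of the vial tray; origin at the centre of its underside, z up.
- vial3: Loose capped amber vial, 23 mm wide, 46 mm tall, about 25 g, standing in a pocket of the vial tray; origin at the centre of its underside, z up.
- spare_vial: Bystander: a capped amber vial, 23 mm wide, 46 mm tall, standing on the bench beside the runners of one unit; origin at the centre of its underside.
- jar: Bystander: small white jar, 28 mm wide, 50 mm tall, standing on the bench beside the runners of the other unit; origin at the centre of its underside.
- amber_bottle: Bystander: amber bottle, 80 mm wide, 170 mm tall, at the left of the units; origin at the centre of its underside.
- clear_bottle: Bystander: clear bottle with a blue cap, 70 mm wide, 150 mm tall, at the right of the units; origin at the centre of its underside.
- beaker: Bystander: open glass beaker, 60 mm wide, 75 mm tall, at the left; origin at the centre of its underside.
- tip_box: Bystander: white box 80 x 120 x 50 mm high, at the right; origin at the centre of its underside.

How it is judged:
On the way, in this order (a step that is already met when the one before it is completed fails the run):
1. the empty tray is pushed fully home (value of joint empty_tray below 0.006 m), for 0.2 s.
2. the vial tray is drawn out to its stop (value of joint full_tray above 0.094 m), for 0.2 s.
At the end, for the whole second after the job is handed in: The empty tray is home (within 6 mm), the vial tray is out to its stop (within 6 mm), and its four vials stand at rest and upright (within 0.25 rad) in the tray, on its floor (value of joint empty_tray below 0.006 m and value of joint full_tray above 0.094 m and angle between each of vial0, vial1, vial2, vial3's own z axis and vertical below 0.25 rad and linear speed of each of vial0, vial1, vial2, vial3 below 0.02 m/s and horizontal distance between each of vial0, vial1, vial2, vial3 and full_floor below 0.055 m and z of each of vial0, vial1, vial2, vial3 in the frame of full_floor below 0.006 m); the robot touches nothing.
It fails at once if a vial in the tray tips over (angle between any of vial0, vial1, vial2, vial3's own z axis and vertical above 0.4 rad).
It fails at once if a vial is lifted out of its pocket (z of any of vial0, vial1, vial2, vial3 in the frame of full_floor above 0.012 m).
It fails at once if the lip of the vial tray is gripped from both sides (contact force between the fingers and full_tray_c0 above 3 N and contact force between the fingers and full_tray_c1 above 3 N).
It fails at once if both trays are out (more than 20 mm) at once (value of joint each of full_tray, empty_tray above 0.02 m).
It fails at once if a bystander is moved, lifted or knocked over (distance of any of spare_vial, jar, amber_bottle, clear_bottle, beaker, tip_box from where it was at the start of the episode above 0.02 m or angle between any of spare_vial, jar, amber_bottle, clear_bottle, beaker, tip_box's own z axis and vertical above 0.3 rad).
It also fails if it takes over 50 s, if anything falls off the work surface, if the arm or the gripper's body presses on something with over 40 N, if the wrist force passes 120 N, or if a joint passes its speed limit or range.

## Working session

There is one attempt and no reset: what is moved stays moved. The work goes in short steps, Python scripts to look and compute and a tool call to move; the robot and the scene stay as the last step left them, time stands still between calls to the robot, and variables do not carry over. Pictures are saved under pics/ and viewed, and the job is handed in when it is done.

Besides the shell and the picture viewer there is one more tool, called after "Call:" as name(argument=value, ...), one argument or row to a line, values as JSON. apply_moves: Moves the arm, as the interface text tells. Its arguments: {"type":"object","properties":{"commands":{"type":"array","items":{"type":"array","items":{"type":"number"}}},"squeeze":{"type":"number"}},"required":["commands"]}

```bash
mkdir -p pics; ls
python3 - <<'E'
from plant import *
import cv2
for n in ("scene","side"):
    cv2.imwrite(f"pics/{n}0.png",read_camera(n)[:,:,::-1]); print(n,camera_info(n))
print(camera_info("wrist"))
s=state(); cv2.imwrite("pics/wrist0.png",read_camera("wrist")[:,:,::-1]);print(s)
E
```

```text
pics
scene {'camera_matrix': array([[519.60923161,   0.        , 324.28077604],
       [  0.        , 519.60923161, 239.7370727 ],
       [  0.        ,   0.        ,   1.        ]]), 'R': array([[-0.69220297,  0.7216877 , -0.00468125],
       [ 0.55723884,  0.53032825, -0.63893413],
       [-0.4586283 , -0.44488067, -0.76924721]]), 't': array([ 0.43521493, -0.33392183,  1.57217457])}
side {'camera_matrix': array([[500.30311535,   0.        , 314.71372586],
       [  0.        , 500.30311535, 235.26772249],
       [  0.        ,   0.        ,   1.        ]]), 'R': array([[ 0.89994669, -0.43559894,  0.01869539],
       [-0.23034176, -0.51141757, -0.82788571],
       [ 0.37018729,  0.74074667, -0.56058518]]), 't': array([-0.55949303,  0.1841773 ,  0.83570358])}
{'camera_matrix': array([[370.35334681,   0.        , 319.92804797],
       [  0.        , 370.35334681, 240.27861826],
       [  0.        ,   0.        ,   1.        ]]), 'hand_eye': array([[ 6.88689757e-05, -2.85878748e-01,  9.58265796e-01,
        -1.32208134e-01],
       [ 9.99999638e-01,  8.32626231e-04,  1.76528469e-04,
 
[... 155 characters left out ...]
00000000e+00,
         1.00000000e+00]])}
{'time': 0.1, 'joints': array([ 1.20341051e+00,  1.24423967e-01,  1.65152961e+00, -2.22578443e-05,
        1.36749952e+00, -8.25924520e-02]), 'joint_vel': array([ 0.00025207, -0.00172319, -0.00317935, -0.00046839,  0.00057401,
       -0.00134592]), 'effort': array([ 7.21019660e-04, -4.24933255e+01, -3.66652894e+01, -1.03807708e-04,
        3.92267306e-03,  2.24208372e-05]), 'tool_pos': array([0.18246194, 0.62331509, 0.24119086]), 'tcp_rot': array([ 0.69981064,  0.0997052 ,  0.70008911, -0.10099101]), 'ft_force': array([-0.29985005,  0.01131952,  0.17395579]), 'ft_torque': array([ 0.02716001, -0.01208931,  0.07240241]), 'opening': 0.08531158902432755}
```

View pics/scene0.png

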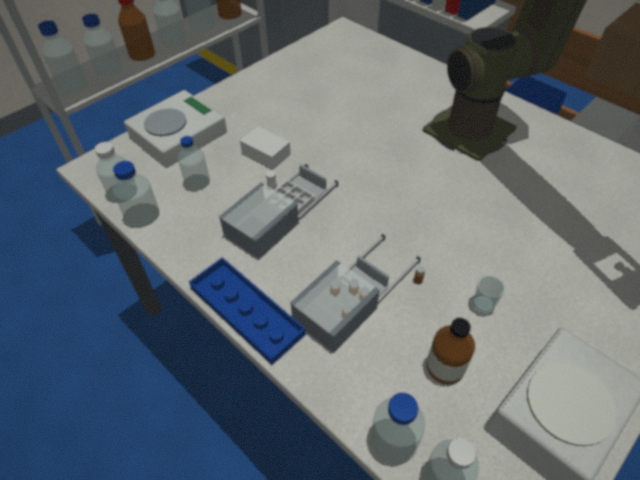

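View pics/side0.png

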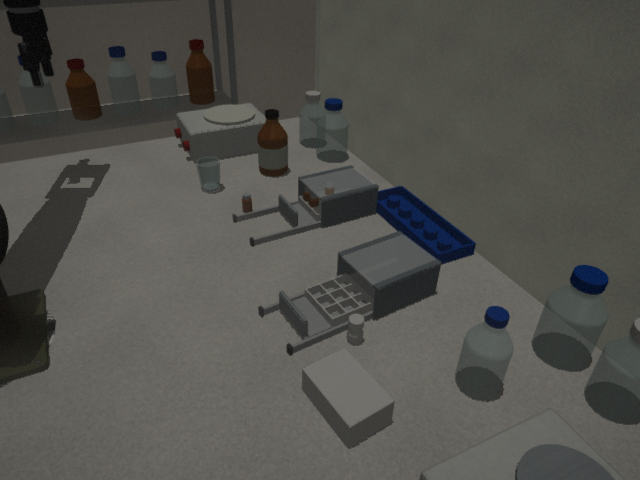

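View pics/wrist0.png

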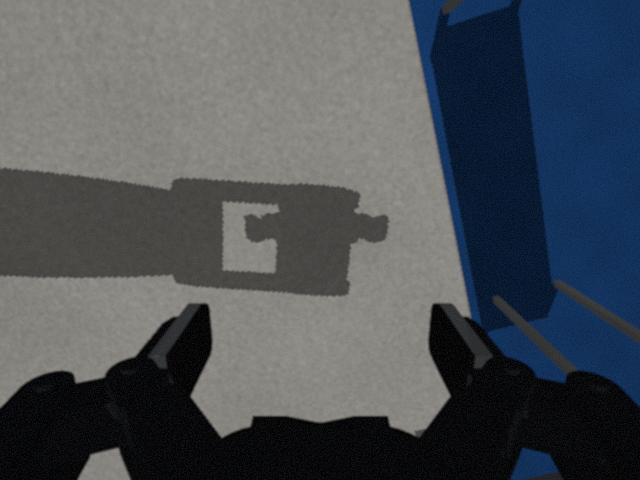

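The left unit (scene about 340,300) holds the vials. The right unit (about 270,205) has its empty tray standing out. I'll enlarge both for measuring.

Run:
```python
import cv2
a=cv2.imread("pics/scene0.png");b=cv2.imread("pics/side0.png")
def c(im,x,y,w,h,k,n): cv2.imwrite(f"pics/{n}.png",cv2.resize(im[y:y+h,x:x+w],None,fx=k,fy=k,interpolation=cv2.INTER_CUBIC))
c(a,215,155,130,100,6,"sE");c(a,285,225,145,120,5,"sF")
c(b,250,225,195,130,4,"dE");c(b,225,160,160,90,5,"dF")
```

```text
(no output)
```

View pics/sE.png

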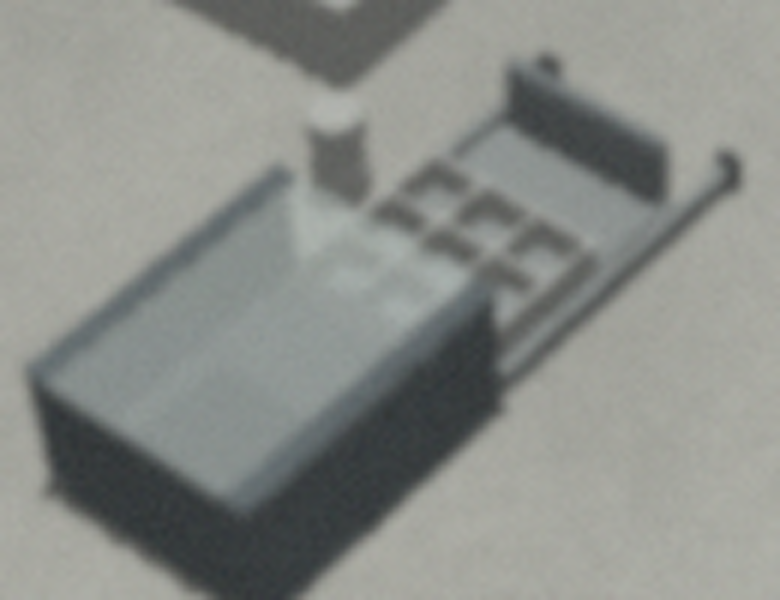

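View pics/sF.png

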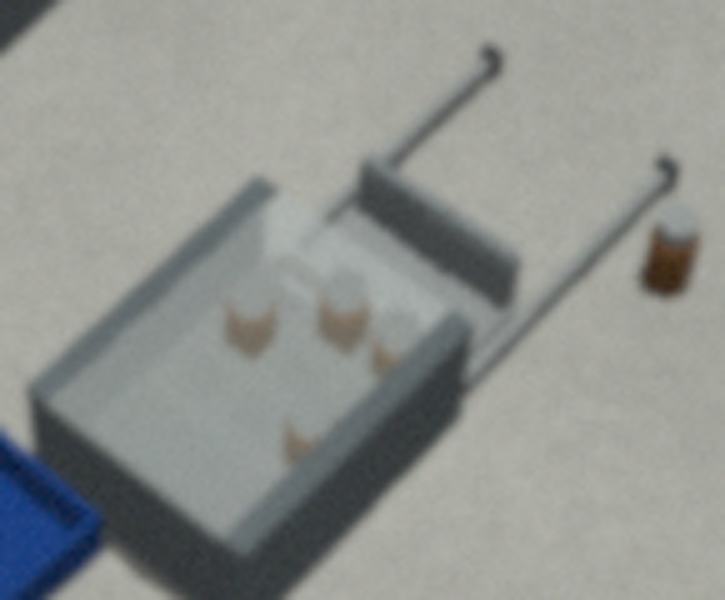

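View pics/dE.png

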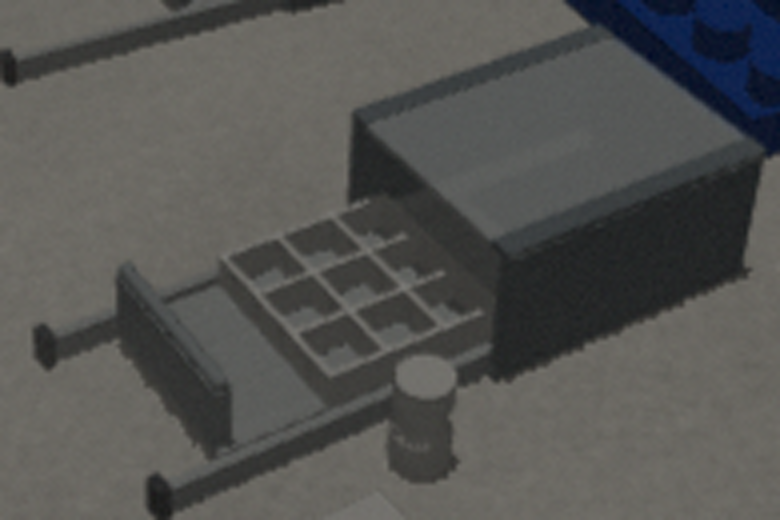

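View pics/dF.png

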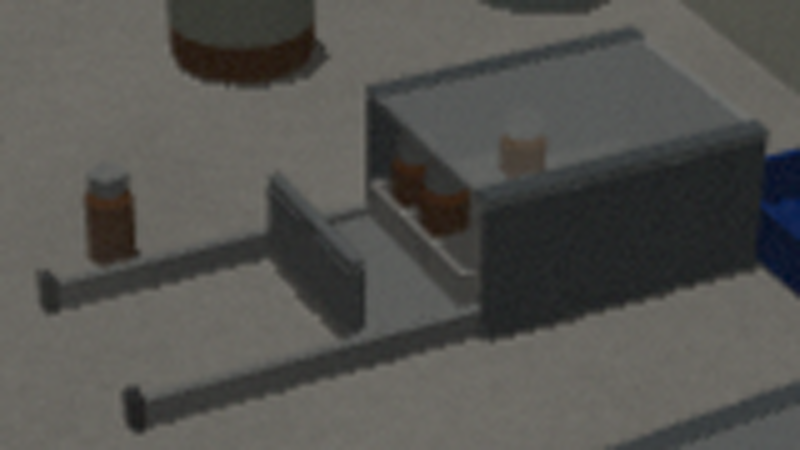

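```bash
cat > h.py <<'E'
import numpy as np
from plant import *
from scipy.optimize import least_squares
def proj(n,X):
    i=camera_info(n);c=np.asarray(X)@i["R"].T+i["t"];p=c@i["camera_matrix"].T
    return p[:,:2]/p[:,2:]
E
python3 - <<'E'
from h import *
H=[(-75,-61,74),(75,-61,74),(75,61,74),(-75,61,74),(-246,-53,18),(-246,53,18),(-131,-44,50),(-131,44,50)]
D={'E':{'scene':((215,155),6,[(285,170),(35,372),(240,510),(490,285),(548,62),(732,160),(514,67),(665,145)]),
 'side':((250,225),4,[(498,245),(760,150),(605,28),(355,112),(158,480),(42,328),(226,385),(125,265)])},
'F':{'scene':((285,225),5,[(265,183),(35,388),(240,550),(468,322),(492,50),(667,163),(370,160),(517,260)]),
 'side':((225,160),5,[(478,192),(763,127),(640,32),(370,88),(135,390),(45,272),(360,262),(275,178)])}}
for u,d in D.items():
  def f(p,full=False,cams=('scene','side')):
    P=np.array(H,float)/1e3; P[6:,0]-=p[3]
    c,s=np.cos(p[2]),np.sin(p[2]); W=P@np.array([[c,s,0],[-s,c,0],[0,0,1]])+[p[0],p[1],0]
    r=[]
    for n in cams:
      o,k,q=d[n]; r.append(proj(n,W)-(np.array(q)/k+o))
    if full: return r,W
    return np.concatenate(r).ravel()
  for cams in (('scene','side'),('scene',),('side',)):
    s=least_squares(lambda p:f(p,cams=cams),[.6,0,0,.0],loss='soft_l1'); print(u,cams,s.x.round(4),abs(s.fun).mean())
    if len(cams)==2: r,W=f(s.x,True); print(np.hstack(r).round(1)); print(W[4:].round(4))
E
```

```text
E ('scene', 'side') [ 0.701  -0.1541  0.0942  0.0759] 1.1252361936258302
[[-2.1 -1.2  2.4  1.6]
 [-3.  -0.5  1.5 -0.8]
 [-0.1  0.6 -1.6 -1.8]
 [ 0.2  1.1 -0.8 -1.2]
 [ 0.  -1.1 -1.5 -0.3]
 [-0.5 -1.1 -0.8 -0. ]
 [-1.4 -1.7 -0.6 -2.4]
 [-1.  -0.7 -0.3 -2.2]]
[[ 0.4611 -0.23    0.018 ]
 [ 0.4511 -0.1245  0.018 ]
 [ 0.4991 -0.2174  0.05  ]
 [ 0.4908 -0.1298  0.05  ]]
E ('scene',) [ 0.7009 -0.1516  0.0891  0.0754] 0.8088175267007447
E ('side',) [ 0.7013 -0.1565  0.0955  0.0772] 1.0118918609568812
F ('scene', 'side') [7.551e-01 1.521e-01 3.430e-02 3.000e-04] 0.9478043202966564
[[-1.9 -1.4  1.9  1.1]
 [-2.7  0.   1.1  0. ]
 [-0.   1.9 -1.3 -1.8]
 [ 0.6  1.  -0.8 -1. ]
 [ 0.3 -0.4 -1.4 -0.3]
 [ 0.6 -0.4 -0.5  0.1]
 [-1.5 -1.  -0.6 -1.4]
 [-0.5 -0.4 -0.  -2.1]]
[[0.511  0.0907 0.018 ]
 [0.5074 0.1966 0.018 ]
 [0.6253 0.1036 0.05  ]
 [0.6223 0.1915 0.05  ]]
F ('scene',) [ 7.544e-01  1.529e-01  3.330e-02 -1.000e-04] 0.8953352911633949
F ('side',) [0.7553 0.1493 0.0338 0.0014] 0.883891271035024
```

```bash
cat >> h.py <<'E'
from scipy.spatial.transform import Rotation as Ro
def R():
    w,x,y,z=state()["tcp_rot"]; return Ro.from_quat([x,y,z,w])
def goal(p,yaw):
    # tool x down, tool z along unit +x*sgn ; choose nearest of half turns
    r0=R(); best=None
    for s in (1,-1):
        z=np.array([np.cos(yaw),np.sin(yaw),0])*s; x=np.array([0,0,-1.]); y=np.cross(z,x)
        r=Ro.from_matrix(np.c_[x,y,z]); v=(r0.inv()*r).as_rotvec()
        t=r0.inv().apply(np.array(p)-state()["tool_pos"])
        print("s",s,"shift",(t/.04).round(3),"turn",(v/np.radians(8)).round(3))
E
python3 - <<'E'
from h import *
print(R().as_matrix().round(3))
# E lip
c=np.array([.495,-.1736]); u=np.array([np.cos(.094),np.sin(.094)])
p=c-u*.055; print(p); goal([*p,.15],.094)
E
```

```text
[[-0.001  0.281  0.96 ]
 [-0.002  0.96  -0.281]
 [-1.    -0.002 -0.   ]]
[ 0.44024281 -0.17876239]
s 1 shift [  2.31  -17.432  11.819] turn [-2.713 -0.003  0.011]
s -1 shift [  2.31  -17.432  11.819] turn [1.9787e+01 1.6000e-02 4.0000e-03]
```

Call:
apply_moves(
  commands=[
    [1, -9, 6, -1.4, 0, 0, 0],
    [1, -9, 6, -1.4, 0, 0, 0],
    [1, -9, 6, -1.4, 0, 0, 0],
    [1, -9, 6, -1.4, 0, 0, 0],
    [1, -9, 6, -1.4, 0, 0, 0],
    [1.5, -17.4, 11.8, -2.71, 0, 0, 0],
    [1.5, -17.4, 11.8, -2.71, 0, 0, 0],
    [1.5, -17.4, 11.8, -2.71, 0, 0, 0],
    [1.5, -17.4, 11.8, -2.71, 0, 0, 0],
    [2, -17.4, 11.8, -2.71, 0, 0, 0],
    [2.3, -17.4, 11.8, -2.71, 0, 0, 0],
    [2.3, -17.4, 11.8, -2.71, 0, 0, 0],
    [2.3, -17.4, 11.8, -2.71, 0, 0, 0],
    [2.3, -17.4, 11.8, -2.71, 0, 0, 0],
  ],
)

```text
time: 1.9
tool_pos: [0.44, -0.1792, 0.1496]
tcp_rot: [0.706, -0.032, 0.707, 0.032]
ft_force: [0.8, -0.1, 0.7]
opening: 0.0001
```

Run:
```python
from h import *
import cv2
s=state();print(s)
cv2.imwrite("pics/w1.png",read_camera("wrist")[:,:,::-1])
i=camera_info("wrist");K=i["camera_matrix"];he=i["hand_eye"]
def wp(X):
    t=R().inv().apply(np.array(X)-s["tool_pos"]); c=np.linalg.inv(he)@np.r_[t,1]; q=K@c[:3]; return (q[:2]/q[2]).round(1)
for X in ([.4991,-.2174,.05],[.4908,-.1298,.05],[.4611,-.23,.018],[.4511,-.1245,.018]): print(wp(X))
```

```text
{'time': 1.9, 'joints': array([-4.99859610e-01, -1.95455303e-01,  2.12129902e+00, -2.02450443e-07,
        1.21631646e+00, -2.16209127e+00]), 'joint_vel': array([-0.51511102,  0.60050839, -0.38758683,  0.00860889, -0.21708796,
       -0.52402118]), 'effort': array([  1.41353611, -27.93586671, -32.89608121,  -0.15192364,
         0.15468551,   0.38002233]), 'tool_pos': array([ 0.44003706, -0.179241  ,  0.14959564]), 'tcp_rot': array([ 0.70619636, -0.03221197,  0.70653947,  0.0324201 ]), 'ft_force': array([ 0.77202243, -0.12865828,  0.67931492]), 'ft_torque': array([ 0.06393967,  0.00018625, -0.00573068]), 'opening': 6.72042781946197e-05}
[259.3 321.4]
[385.2 321.1]
[251.5 253.8]
[392.6 253.4]
```

View pics/w1.png

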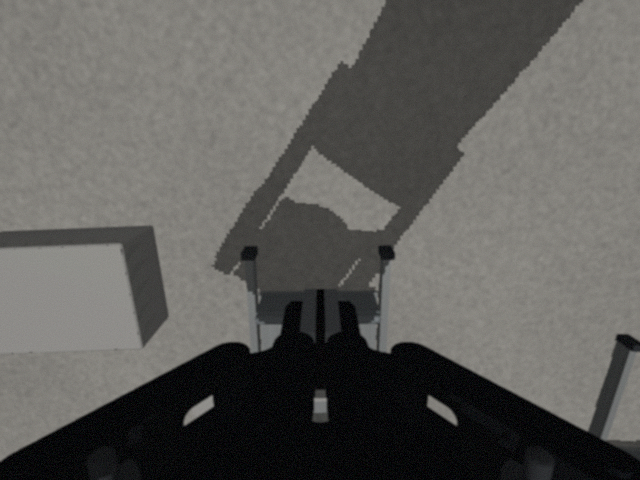

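Call:
apply_moves(
  commands=[
    [1.4, -0.05, 0, 0, 0, 0, 0],
    [2.8, -0.05, 0, 0, 0, 0, 0],
    [2.8, -0.05, 0, 0, 0, 0, 0],
    [2.8, -0.05, 0, 0, 0, 0, 0],
    [2.8, -0.05, 0.4, 0, 0, 0, 0],
    [2.8, -0.05, 0.8, 0, 0, 0, 0],
    [2.8, -0.05, 1.0, 0, 0, 0, 0],
    [2.8, -0.05, 1.2, 0, 0, 0, 0],
    [2.8, -0.05, 1.4, 0, 0, 0, 0],
    [2.8, -0.05, 1.6, 0, 0, 0, 0],
    [2.8, -0.05, 1.8, 0, 0, 0, 0],
    [2.8, -0.05, 2.0, 0, 0, 0, 0],
    [2.8, -0.05, 2.2, 0, 0, 0, 0],
    [2.8, -0.05, 2.4, 0, 0, 0, 0],
    [2.8, -0.05, 2.6, 0, 0, 0, 0],
    [2.8, -0.05, 2.7, 0, 0, 0, 0],
    [2.8, -0.05, 2.75, 0, 0, 0, 0],
    [2.8, -0.05, 2.75, 0, 0, 0, 0],
  ],
)

```text
time: 4.2
tool_pos: [0.5501, -0.1686, 0.0383]
tcp_rot: [0.707, -0.033, 0.706, 0.033]
ft_force: [-0.1, 0.3, 0.0]
opening: 0.0
```

Run:
```python
from h import *
import cv2
print(state()["ft_force"],state()["tool_pos"])
b=read_camera("side")[:,:,::-1][225:355,250:445]
cv2.imwrite("pics/d2.png",cv2.resize(b,None,fx=4,fy=4,interpolation=cv2.INTER_CUBIC))
```

```text
[-0.09191149  0.26858419  0.03722132] [ 0.55012879 -0.16860123  0.03827269]
```

View pics/d2.png

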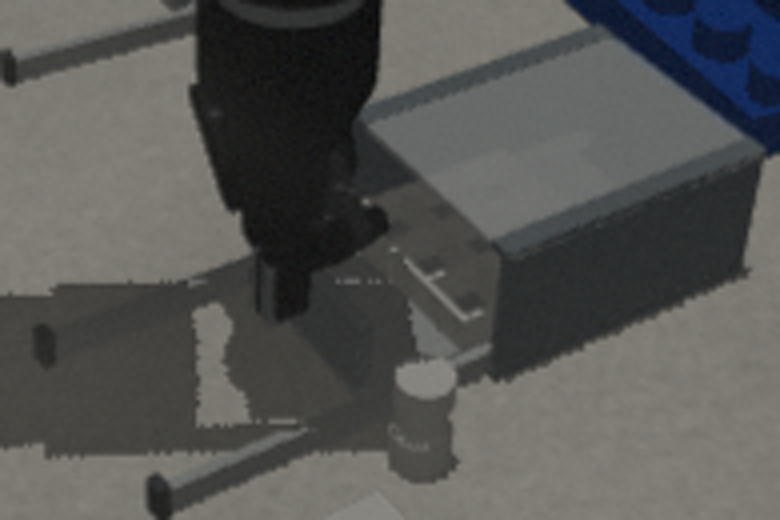

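The tray is nearly home, with the lip edge at about (365,390) in the crop. I'll keep pushing in small steps until the force rises.

Call:
apply_moves(
  commands=[
    [0, 0, 0.05, 0, 0, 0, 0],
    [0, 0, 0.1, 0, 0, 0, 0],
    [0, 0, 0.15, 0, 0, 0, 0],
    [0, 0, 0.15, 0, 0, 0, 0],
  ],
)

```text
time: 4.75
tool_pos: [0.5548, -0.1682, 0.0383]
tcp_rot: [0.705, -0.033, 0.707, 0.033]
ft_force: [-7.1, -1.6, 4.1]
opening: 0.0001
```

Call:
apply_moves(
  commands=[
    [0, 0, 0.05, 0, 0, 0, 0],
    [0, 0, 0.05, 0, 0, 0, 0],
  ],
)

```text
time: 5.0
tool_pos: [0.5549, -0.1682, 0.0383]
tcp_rot: [0.703, -0.033, 0.709, 0.033]
ft_force: [-14.8, -2.0, 9.8]
opening: -0.0003
```

Call:
apply_moves(
  commands=[
    [0, 0, 0.05, 0, 0, 0, 0],
    [0, 0, 0.05, 0, 0, 0, 0],
  ],
)

```text
time: 5.25
tool_pos: [0.5549, -0.1682, 0.0383]
tcp_rot: [0.702, -0.033, 0.711, 0.034]
ft_force: [-21.9, -2.8, 14.9]
opening: -0.0001
```

It's on the hard stop: the force is rising, the position isn't moving, and TCP x of 0.555 matches the predicted home position. Backing off and rising.

Call:
apply_moves(
  commands=[
    [0, 0, -0.3, 0, 0, 0, 0],
    [0, 0, -0.8, 0, 0, 0, 0],
    [0, 0, -0.8, 0, 0, 0, 0],
    [-1.5, 0, -0.8, 0, 0, 0, 0],
    [-3, 0, -1, 0, 0, 0, 0],
    [-3.5, 0, -1, 0, 0, 0, 0],
    [-3.5, 0, -1, 0, 0, 0, 0],
  ],
)

```text
time: 6.12
tool_pos: [0.5216, -0.1717, 0.1803]
tcp_rot: [0.708, -0.034, 0.705, 0.032]
ft_force: [-1.3, -0.0, -1.5]
opening: 0.0
```

Run:
```python
from h import *
import cv2
print(state()["ft_force"],state()["tool_pos"])
b=read_camera("side")[:,:,::-1][160:360,225:450]
cv2.imwrite("pics/d3.png",cv2.resize(b,None,fx=3.5,fy=3,interpolation=cv2.INTER_CUBIC))
c=np.array([.6238,.1476]); u=np.array([np.cos(.034),np.sin(.034)])
p=c-u*.06; goal([*p,.18],.034)
```

```text
[-1.28949622 -0.00762683 -1.46750769] [ 0.52157633 -0.17166976  0.18032771]
s 1 shift [-0.052  7.781  1.826] turn [ 0.428  0.003 -0.   ]
s -1 shift [-0.052  7.781  1.826] turn [-2.2072e+01  0.0000e+00  5.0000e-03]
```

View pics/d3.png

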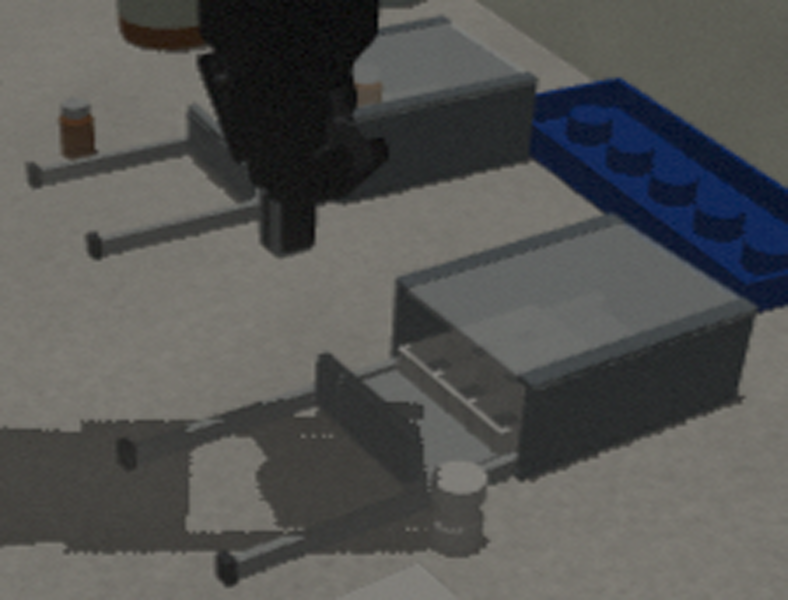

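The empty tray is home and the jar hasn't moved. I'll move above the vial unit for a check view.

Call:
apply_moves(
  commands=[
    [0, 4, 0.9, 0.4, 0, 0, 0],
    [0, 4, 0.9, 0.4, 0, 0, 0],
    [0, 4, 0.9, 0.4, 0, 0, 0],
    [0, 7.8, 1.8, 0.43, 0, 0, 0],
    [0, 7.8, 1.8, 0.43, 0, 0, 0],
    [0, 7.8, 1.8, 0.43, 0, 0, 0],
    [0, 7.8, 1.8, 0.43, 0, 0, 0],
    [0, 7.8, 1.8, 0.43, 0, 0, 0],
    [0, 7.8, 1.8, 0.43, 0, 0, 0],
  ],
)

```text
time: 7.3
tool_pos: [0.5621, 0.1449, 0.1773]
tcp_rot: [0.706, -0.011, 0.708, 0.011]
ft_force: [0.5, 0.1, 0.4]
opening: -0.0002
```

Run:
```python
from h import *
import cv2
s=state();print(s["tool_pos"])
cv2.imwrite("pics/w4.png",read_camera("wrist")[:,:,::-1])
i=camera_info("wrist");K=i["camera_matrix"];he=i["hand_eye"]
def wp(X):
    t=R().inv().apply(np.array(X)-s["tool_pos"]); c=np.linalg.inv(he)@np.r_[t,1]; q=K@c[:3]; return (q[:2]/q[2]).round(1)
for X in ([.6253,.1036,.05],[.6223,.1915,.05],[.511,.0907,.018],[.5074,.1966,.018]): print(wp(X))
c=np.array([.6238,.1476]); u=np.array([np.cos(.034),np.sin(.034)])
goal([*(c+u*.0275),.09],.034)
```

```text
[0.56207435 0.1448518  0.17727331]
[265.1 311.2]
[378.5 311.1]
[252.8 157.1]
[390.4 156.9]
s 1 shift [2.19  0.021 2.23 ] turn [-0.015 -0.007  0.002]
s -1 shift [2.19  0.021 2.23 ] turn [2.2485e+01 2.0000e-03 1.1000e-02]
```

View pics/w4.png

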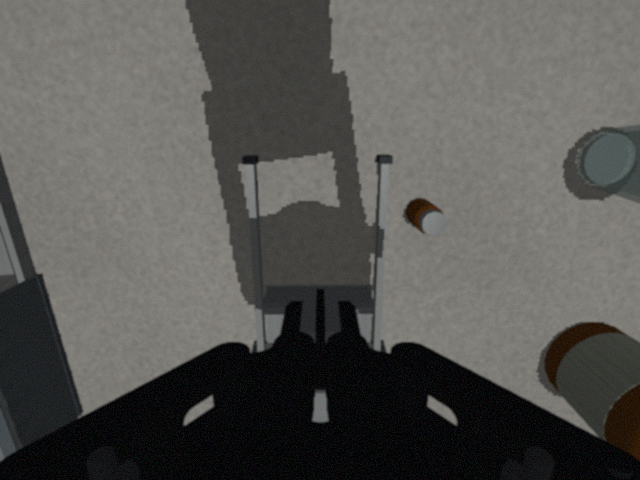

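Run:
```python
from h import *
def back(n,px,z):
    i=camera_info(n);d=i["R"].T@np.linalg.inv(i["camera_matrix"])@[*px,1];o=-i["R"].T@i["t"]
    return (o+d*(z-o[2])/d[2]).round(3)
print("bottle cap",back("side",(272,113),.17),back("scene",(460,327),.17),"base",back("side",(273,172),0),back("scene",(447,378),0))
```

```text
bottle cap [0.685 0.389 0.17 ] [0.693 0.405 0.17 ] base [0.684 0.393 0.   ] [0.705 0.421 0.   ]
```

Call:
apply_moves(
  commands=[
    [0, -0.05, 1.2, 0, 0, 0, 0],
    [0, -0.05, 2.25, 0, 0, 0, 0],
    [0, -0.05, 2.25, 0, 0, 0, 0],
    [0, -0.05, 2.25, 0, 0, 0, 0],
    [1, -0.05, 2.25, 0, 0, 0, 0],
    [2, -0.05, 2.25, 0, 0, 0, 0],
    [2.5, -0.05, 2.25, 0, 0, 0, 0],
    [2.5, -0.05, 2.25, 0, 0, 0, 0],
    [2.5, -0.05, 2.25, 0, 0, 0, 0],
  ],
)

```text
time: 8.48
tool_pos: [0.6535, 0.1472, 0.0804]
tcp_rot: [0.708, -0.012, 0.706, 0.012]
ft_force: [0.3, 0.5, 0.3]
opening: -0.0002
```

Run:
```python
from h import *
import cv2
print(state()["ft_force"],state()["tool_pos"])
b=read_camera("side")[:,:,::-1][140:260,225:385]
cv2.imwrite("pics/d5.png",cv2.resize(b,None,fx=5,fy=5,interpolation=cv2.INTER_CUBIC))
b=read_camera("scene")[:,:,::-1][225:345,285:435]
cv2.imwrite("pics/s5.png",cv2.resize(b,None,fx=5,fy=5,interpolation=cv2.INTER_CUBIC))
```

```text
[0.34926109 0.49414693 0.34625148] [0.65353075 0.14724262 0.08043456]
```

View pics/d5.png

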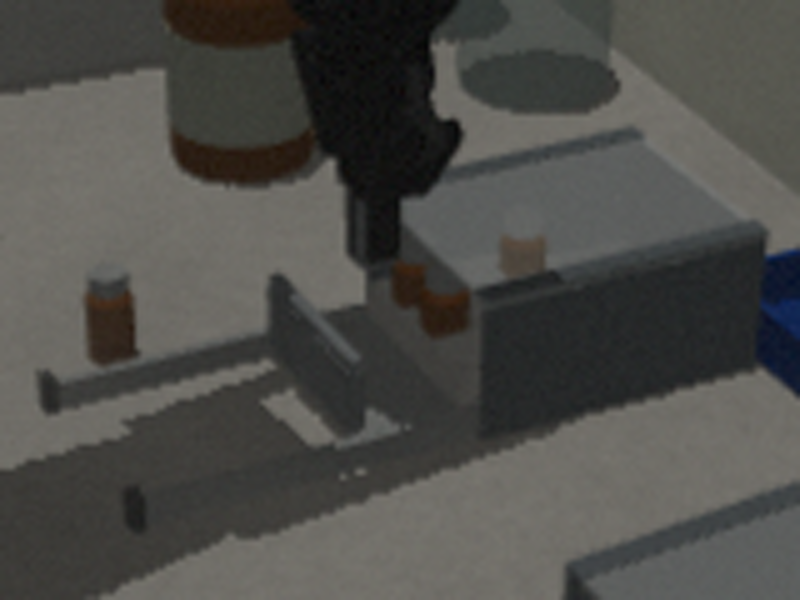

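View pics/s5.png

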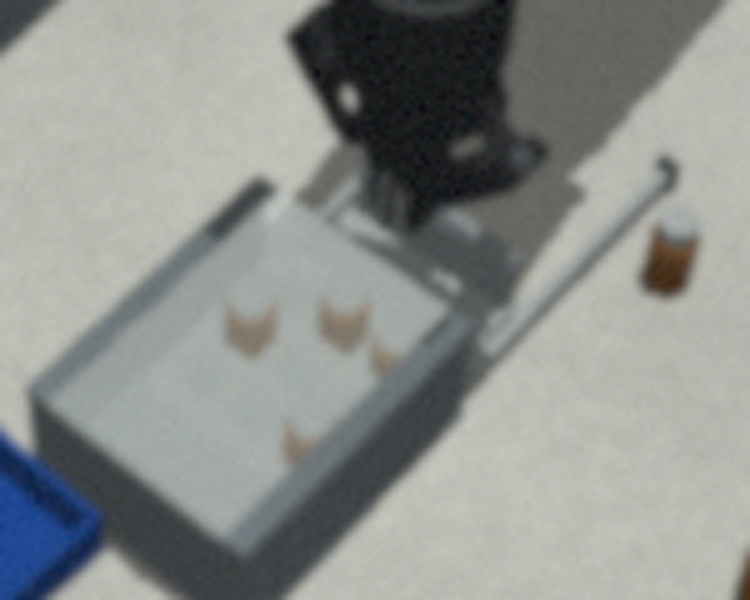

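The tip is centred between the lip and the housing front, with about 15 mm free each way. Lowering into the well.

Call:
apply_moves(
  commands=[
    [0.3, 0, 0, 0, 0, 0, 0],
    [0.6, 0, 0, 0, 0, 0, 0],
    [0.8, 0, 0, 0, 0, 0, 0],
    [0.95, 0, 0, 0, 0, 0, 0],
    [0.95, 0, 0, 0, 0, 0, 0],
    [0.95, 0, 0, 0, 0, 0, 0],
  ],
)

```text
time: 9.32
tool_pos: [0.6528, 0.1471, 0.0406]
tcp_rot: [0.707, -0.012, 0.707, 0.012]
ft_force: [-0.3, -0.8, 0.7]
opening: 0.0002
```

Run:
```python
from h import *
import cv2
print(state()["ft_force"],state()["tool_pos"])
b=read_camera("side")[:,:,::-1][140:260,225:385]
cv2.imwrite("pics/d6.png",cv2.resize(b,None,fx=5,fy=5,interpolation=cv2.INTER_CUBIC))
```

```text
[-0.32099209 -0.80921731  0.72707452] [0.65278299 0.14713808 0.04064244]
```

View pics/d6.png

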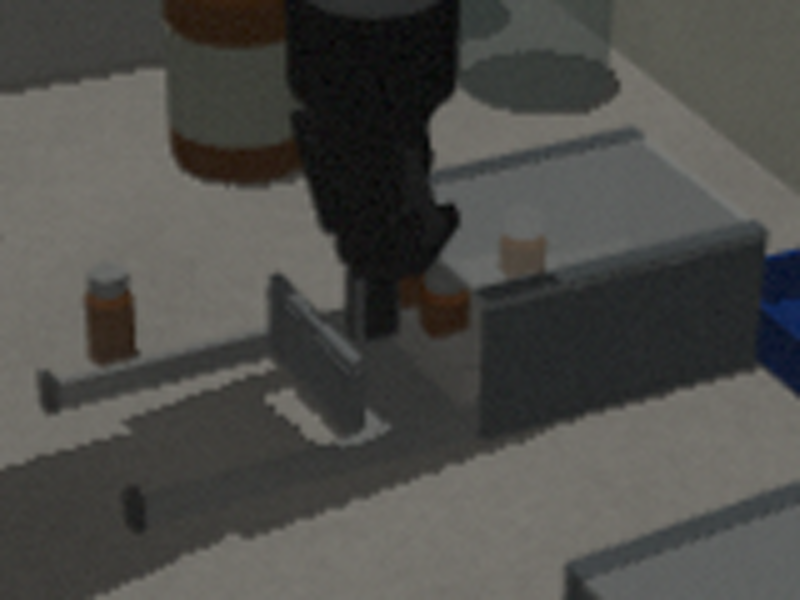

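The tip is behind the lip (at about (375,335) in the crop) with no contact force. Drawing slowly.

Call:
apply_moves(
  commands=[
    [0, 0, -0.15, 0, 0, 0, 0],
    [0, 0, -0.25, 0, 0, 0, 0],
    [0, 0, -0.3, 0, 0, 0, 0],
    [0, 0, -0.35, 0, 0, 0, 0],
    [0, 0, -0.4, 0, 0, 0, 0],
    [0, 0, -0.47, 0, 0, 0, 0],
    [0, 0, -0.55, 0, 0, 0, 0],
    [0, 0, -0.65, 0, 0, 0, 0],
    [0, 0, -0.75, 0, 0, 0, 0],
    [0, 0, -0.85, 0, 0, 0, 0],
    [0, 0, -0.95, 0, 0, 0, 0],
    [0, 0, -1.05, 0, 0, 0, 0],
    [0, 0, -1.15, 0, 0, 0, 0],
    [0, 0, -1.25, 0, 0, 0, 0],
    [0, 0, -1.35, 0, 0, 0, 0],
    [0, 0, -1.42, 0, 0, 0, 0],
    [0, 0, -1.47, 0, 0, 0, 0],
    [0, 0, -1.5, 0, 0, 0, 0],
  ],
)

```text
time: 11.62
tool_pos: [0.5925, 0.145, 0.0404]
tcp_rot: [0.707, -0.012, 0.707, 0.012]
ft_force: [2.5, -2.4, 0.5]
opening: 0.0001
```

Run:
```python
from h import *
import cv2
print(state()["ft_force"],state()["tool_pos"])
b=read_camera("side")[:,:,::-1][140:260,225:385]
cv2.imwrite("pics/d7.png",cv2.resize(b,None,fx=5,fy=5,interpolation=cv2.INTER_CUBIC))
```

```text
[ 2.48796893 -2.35066348  0.52113067] [0.59245848 0.14495784 0.04040216]
```

View pics/d7.png

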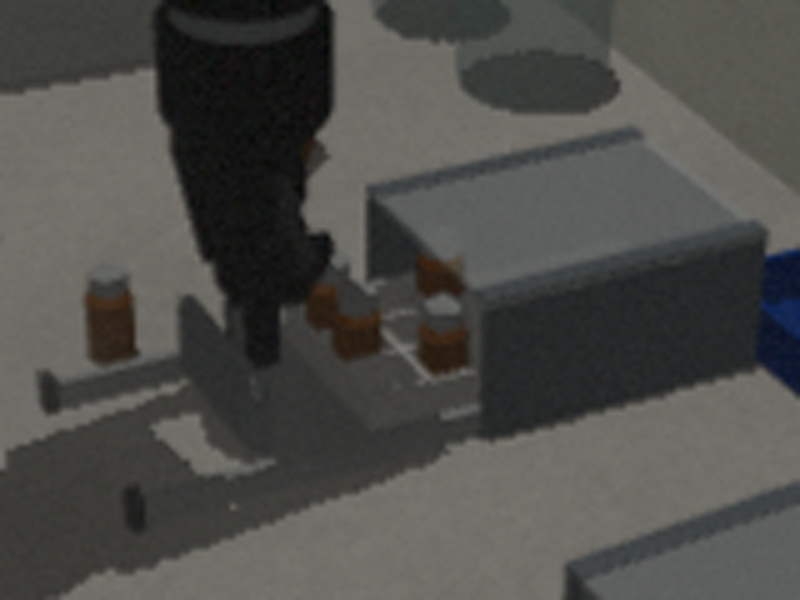

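The tray is sliding and the vials stand. About 54 mm remain.

Call:
apply_moves(
  commands=[
    [0, 0, -0.03, 0, 0, 0, 0],
    [0, 0, -0.1, 0, 0, 0, 0],
    [0, 0, -0.2, 0, 0, 0, 0],
    [0, 0, -0.3, 0, 0, 0, 0],
    [0, 0, -0.4, 0, 0, 0, 0],
    [0, 0, -0.5, 0, 0, 0, 0],
    [0, 0, -0.6, 0, 0, 0, 0],
    [0, 0, -0.7, 0, 0, 0, 0],
    [0, 0, -0.8, 0, 0, 0, 0],
    [0, 0, -0.9, 0, 0, 0, 0],
    [0, 0, -1.0, 0, 0, 0, 0],
    [0, 0, -1.08, 0, 0, 0, 0],
    [0, 0, -1.14, 0, 0, 0, 0],
    [0, 0, -1.18, 0, 0, 0, 0],
    [0, 0, -1.22, 0, 0, 0, 0],
    [0, 0, -1.26, 0, 0, 0, 0],
    [0, 0, -1.3, 0, 0, 0, 0],
    [0, 0, -1.3, 0, 0, 0, 0],
  ],
)

```text
time: 13.92
tool_pos: [0.5402, 0.1434, 0.0403]
tcp_rot: [0.707, -0.012, 0.707, 0.012]
ft_force: [1.6, -1.0, 0.6]
opening: -0.0001
```

Call:
apply_moves(
  commands=[
    [0, 0, -0.03, 0, 0, 0, 0],
    [0, 0, -0.06, 0, 0, 0, 0],
    [0, 0, -0.06, 0, 0, 0, 0],
  ],
)

```text
time: 14.3
tool_pos: [0.5383, 0.1433, 0.0403]
tcp_rot: [0.707, -0.012, 0.707, 0.012]
ft_force: [3.5, 0.4, -0.6]
opening: -0.0001
```

Call:
apply_moves(
  commands=[
    [0, 0, -0.03, 0, 0, 0, 0],
    [0, 0, -0.06, 0, 0, 0, 0],
    [0, 0, -0.06, 0, 0, 0, 0],
  ],
)

```text
time: 14.68
tool_pos: [0.5382, 0.1433, 0.0404]
tcp_rot: [0.709, -0.012, 0.705, 0.012]
ft_force: [11.7, 0.5, -7.5]
opening: -0.0001
```

Stop reached: the force is rising and x is steady at 0.538, against 0.539 predicted. Backing off the lip slightly, then rising.

Call:
apply_moves(
  commands=[
    [0, 0, 0.05, 0, 0, 0, 0],
    [0, 0, 0.15, 0, 0, 0, 0],
    [0, 0, 0.25, 0, 0, 0, 0],
    [0, 0, 0.3, 0, 0, 0, 0],
    [0, 0, 0.3, 0, 0, 0, 0],
    [-0.3, 0, 0.3, 0, 0, 0, 0],
    [-0.8, 0, 0.3, 0, 0, 0, 0],
    [-1.5, 0, 0.3, 0, 0, 0, 0],
    [-2.5, 0, 0.3, 0, 0, 0, 0],
    [-4, 0, 0.3, 0, 0, 0, 0],
    [-4, 0, -2, 0, 0, 0, 0],
    [-4, 0, -2, 0, 0, 0, 0],
    [-4, 0, -2, 0, 0, 0, 0],
    [-4, 0, -2, 0, 0, 0, 0],
    [-4, 0, -2, 0, 0, 0, 0],
  ],
)

```text
time: 16.55
tool_pos: [0.4566, 0.1405, 0.2009]
tcp_rot: [0.707, -0.012, 0.707, 0.012]
ft_force: [-0.2, 0.4, -0.6]
opening: 0.0
```

Run:
```python
from h import *
import cv2
print(state()["ft_force"],state()["tool_pos"])
a=read_camera("side")[:,:,::-1]; cv2.imwrite("pics/d8.png",cv2.resize(a[140:365,200:460],None,fx=3,fy=2.6,interpolation=cv2.INTER_CUBIC))
b=read_camera("scene")[:,:,::-1]; cv2.imwrite("pics/s8.png",b); cv2.imwrite("pics/s8c.png",cv2.resize(b[155:345,215:435],None,fx=3.5,fy=3.1,interpolation=cv2.INTER_CUBIC))
p=[.7551,.1521,.0343]; u=np.array([np.cos(p[2]),np.sin(p[2])]);n=np.array([-u[1],u[0]])
c=np.array(p[:2])-u*.231
W=[[*(c-n*.044),.05],[*(c+n*.044),.05]]
print(((proj("side",W)-[200,140])*[3,2.6]).round(),((proj("scene",W)-[215,155])*[3.5,3.1]).round())
```

```text
[-0.16882869  0.42730336 -0.59702786] [0.45663512 0.14050638 0.20088253]
[[164. 212.]
 [120. 163.]] [[591. 237.]
 [696. 296.]]
```

View pics/d8.png

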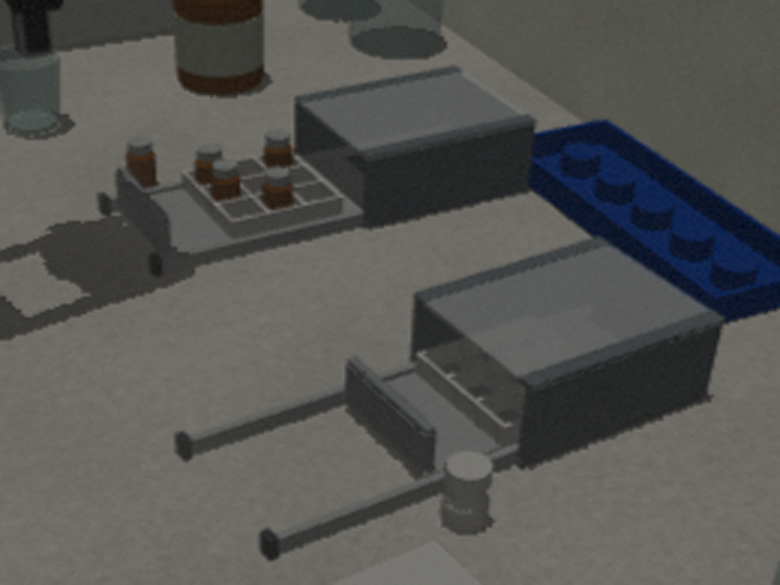

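View pics/s8c.png

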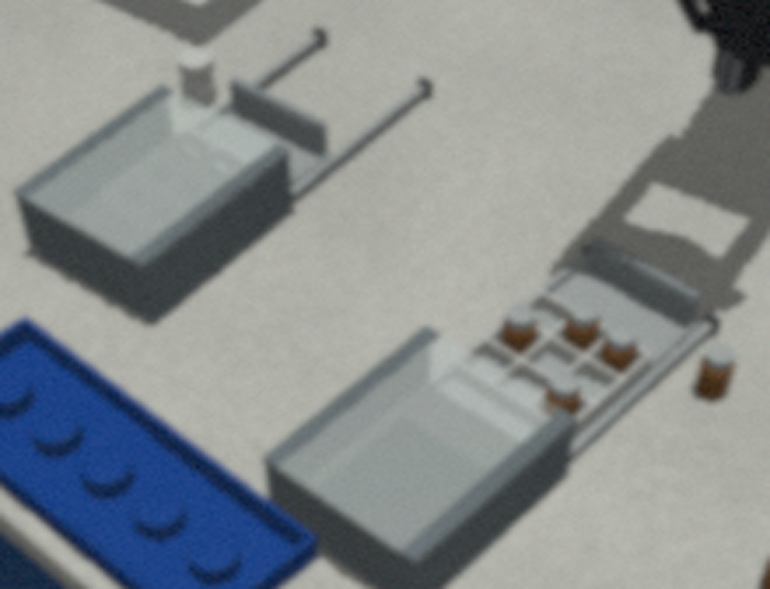

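Both views show four vials upright in their pockets. The vial tray's lip is at the predicted position for full travel, side crop (120,168)–(167,215), the empty tray is home, and the spare vial and jar are in place.

```bash
python3 -c "
from plant import *
print(state()['joint_vel'].round(3)); print(sign_off())"
```

```text
[ 0.001  0.001  0.005  0.001 -0.     0.   ]
the job is handed in; nothing more can be done
None
```

I pushed the empty tray (right unit) home with the shut fingertips. Then I hooked the fingertips behind the lip of the vial tray (left unit) without gripping it, drew it slowly out to its stop, and backed the arm clear. I handed the job in after about 16.6 s; no verdict is reported.

My last checks agreed with each other:
- **Empty tray:** it stopped against its hard stop. The force rose to about 22 N with the tool at x 0.555, and I had predicted 0.556.
- **Vial tray:** it stopped the same way. The force rose to about 12 N with the tool at x 0.538, and I had predicted 0.539.
- **Final pictures:** the four vials stand upright in their pockets. The jar, spare vial, and the amber bottle, beaker and white box as far as the views showed them, looked unmoved. I did not check the clear bottle up close at the end.
- **Arm:** it was at rest and touching nothing.

No check failed. The only disagreement was about 3 mm sideways between the fixed-camera and wrist-camera views of the units, and I allowed for it in the moves.

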